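Set the punch-depth dial of the office binding machine

ROBOT

A 6-joint arm with a two-finger parallel gripper is mounted at the origin on the work surface. World frame = base frame: x ahead of the robot, y to its left, z up, the work surface at z = 0. Lengths are in m, angles in rad, forces in N, time in s.
With the tool pointing down it reaches from about 0.25 to 0.725 m from the base axis. Payload 4 kg.
Tool frame: the origin (TCP) lies midway between the tips of the shut fingers; the grasp point (between the pads) lies 19 mm behind it; z points along the fingers, y is the line along which they close (so a half turn about z gives the same grasp; the last joint's range is limited). The gripper opens to 85 mm and grips with 20 to 120 N. Pads are 22 mm wide; open, the fingers measure 114 mm over their backs; the gripper's body (76 mm by 85 mm) begins 54 mm behind the grasp point. The pads swing forward as they close: fully open they stand 13 mm farther back than shut.
Start: joints at [-1.331, 0.241, 0.005, 1.335, 0, 1.571], TCP at [0.119, -0.486, 0.231] pointing down, gripper open.
Joint ranges: [-2.72, 2.72], [-1.05, 1.87], [-1.09, 1.28], [-1.99, 2.15], [-1.42, 1.44], [-3.14, 3.14]. Speed limits (rad/s): [2.79, 2.79, 3.14, 3.14, 3.14, 3.14].

INTERFACE

Orientations are given as a unit quaternion [x, y, z, w].
In Python, from workcell import bot gives the robot as it stands.
- The arm moves only by the tool play_rows, never from a script. Its argument "moves" is a list of rows, each a list of 3 entries, a list of its own where there are three numbers: the opening, from -1 (shut) to 1 (fully open), then the shift along the tool's x, y, z in cm, then the turn, a rotation vector about the tool's x, y, z in rad. A call has 1 to 12 rows; each row shifts and turns the commanded pose from where the row before left it, along the tool's axes as they then stand; what a row does not reach is not made up. A row lasts 1/12 s, in which the tool goes at most 41.7 mm and 7.16 degrees, less where a joint would pass 70% of its speed; a pose out of reach is approached as far as the arm can. A call is refused whole if a number of a shift passes 4.17 or a number of a turn 0.125, either way. A call with a gripper value outside its range is refused whole. The fingers move at their own pace and stop on an object; the grip force is fixed at half the most. Time passes only in rows, so rows that do not move let the fingers close. It gives the time, the measured TCP pose, the force and the opening at its end, in the units of the state.
- bot.get_obs(): the state, without advancing time (a new reading comes with each control period).
- bot.camera(name): name is "scene" or "top" or "wrist"; returns (picture, depth): 384x512x3 uint8, red, green, blue; 384x512 float32, m along the optical axis (not along the pixel's ray), 0 where there is no reading.
- bot.camera_info(name): a dict with "K" (3x3 intrinsics, pixels), "k1" (the pictures are not rectified: a ray, as slopes to the right and down, at radius r is drawn at 1 + k1 r^2 times it, then the intrinsics apply), "world_from_camera" (4x4, takes a point from camera to world coordinates); the wrist camera has in their place "T_tool_cam" (4x4, takes a point from camera to tool coordinates, whose origin is the TCP and whose axes are the flange's). Camera axes: x right, y up, looking along -z (the intrinsics and any distortion apply to the point x, -y, -z); pixel columns grow to the right and rows downward; lengths in m; the calibration is good to about 2 mm. A picture is of the moment at which its call begins: read the wrist's pose just before it. camera_info takes no time and is no camera call.
- bot.job_done(): hands the job in, once; it reports no verdict.
The state is a dict: "clock": time; "joint_pos": joint angles; "joint_vel": joint speeds; "tau": joint torques, N m; "eef_pos": TCP position; "tool_rot": TCP orientation; "ft_force": force on the tool from outside, world axes, zero at the start; "ft_torque": the same for the moment, N m; "grip_width": finger opening in m.
Only numpy, scipy, OpenCV 4.12 (cv2) and the standard library are available. Lean on these libraries where they do the work, as an engineer would, in place of code of your own. Each camera call takes 0.05 s, during which the arm holds its last target. There are 200 camera calls.

TASK

Set the binding machine's depth dial: with the fingertips, push the grey fin on the dial round, either way, until the dial's white index line lines up with the orange line on the silver scale collar, and leave it there. Only then press the green button fully down and let it spring back. Only touch and push: do not pinch the fin, and do not move any of the other things on or around the machine.

Things in the scene. Friction and masses are not known exactly. Their poses are not given: they have to be found in the camera images.
- machine: desktop binding machine, fixed to the table: grey box 250 (x) by 380 (y) by 60 mm high with blue sides and a black paper slot along its far edge. Origin: centre of its underside, on the table; its x axis points from its front (robot side) to its back, z up. Its flat top is 60 mm above the table. It stands anywhere within a decimetre and turned by up to 0.35 rad
- dial_axis (a point): centre of the dial on its upright axis of turning, at the height of the dial's flat upper face (78 mm above the table); 85 mm towards +y of the machine's centre in the machine's frame
- dial (a joint): angle of the dial, rad, growing anticlockwise seen from above; turns without end both ways and stays where it is left (friction torque about 0.06 N m, so about 2 N at the fin). At 0 the index line points to the machine's front (-x of the machine). The dial is a black disc of 120 mm diameter and 12 mm thickness, with one upright grey radial fin on its upper face, directly under the index line
- index (a point): where the dial's white index line points: on the line of the fin, 64 mm from the axis (4 mm outside the rim of the black disc), at the height of the disc's upper face; turns with the dial. The white line, 4 mm wide, runs along the top of the fin and out to the rim on that one side
- fin_top (a point): middle of the top edge of the grey fin, 108 mm above the table, 30 mm from the axis in the direction of the index. The fin is an upright plate on the dial, 30 mm high above the disc, 16 mm thick, reaching radially from 12 mm to 48 mm from the axis; to turn the dial, push square on one of its two broad sides; more than 1.5 N on both sides at once counts as pinching
- collar: silver scale collar fixed on the machine round the dial, 168 mm diameter, 4 mm thick, upper face 64 mm above the table, with thin black lines every 15 degrees and one broad orange line. Origin on the dial's axis; its x axis points along the orange line
- target (a point): point of the orange line 64 mm from the dial's axis, on the collar's upper face: the index point must come directly above it. The orange line is 5 mm wide and runs radially from 61 to 84 mm; it points within 0.9 rad of the machine's front
- button_top (a point): centre of the top of the round green button (36 mm diameter cap), which moves with it; 82 mm above the table when up, 10 mm above its black housing (52 mm diameter)
- button (a joint): how far the green button is pressed, m: 0 up, 0.006 fully down (spring, starts to move at 1.5 N, about 5 N fully down), springs back by itself
- stamp: bystander: rubber stamp with a wooden ball grip, 44 by 30 mm foot, 61 mm tall, loose on the machine's top; origin under its centre
- glue: bystander: white glue stick with magenta cap, 31 mm diameter, 82 mm tall, standing loose on the machine's top near its front edge; origin under its centre
- bowl: bystander: aluminium bowl, 150 mm diameter, 75 mm high, on the table beside the machine; origin under its centre
- stapler: bystander: stapler with bright blue top, 150 by 36 by 55 mm, on the table beside the machine; origin under its centre
- tape: bystander: roll of amber tape lying flat, 84 mm diameter, 24 mm high, on the table; origin under its centre

How it is judged:
On the way, in this order (a step that is already met when the one before it is completed fails the run):
1. the dial rests with its index line on the orange line (horizontal distance between index and target below 0.004 m and velocity of joint dial between -0.1 and 0.1 rad/s), for 0.3 s.
2. the green button is pressed down with the dial on the line (horizontal distance between index and target below 0.004 m and value of joint button above 0.0045 m), for 0.05 s.
At the end, for the whole second after the job is handed in: the index point is within 4 mm (about 3.6 degrees) of the orange line's point, seen from above; the dial is still; the green button, pressed after the dial was set, is up again; the bystanders are within 20 mm of their places and the glue stick stands (all of step 1 and value of joint button below 0.0015 m and distance of each of stamp, glue, bowl, stapler, tape from where it was at the start of the episode below 0.02 m and angle between glue's own z axis and vertical below 0.2 rad); the robot touches nothing.
It fails at once if the green button is pressed while the dial is off the orange line (not (horizontal distance between index and target below 0.004 m) and value of joint button above 0.003 m).
It fails at once if the fin is pinched or gripped (pressed on both sides at once) (contact force between the fingers and dial_c1 above 1.5 N and contact force between the fingers and dial_c2 above 1.5 N).
It fails at once if a bystander is lifted, pushed away or carried (distance of any of stamp, glue, bowl, stapler, tape from where it was at the start of the episode above 0.02 m).
It also fails if it takes over 61 s, if anything falls off the work surface, if the arm or the gripper's body presses on something with over 40 N, if the wrist force passes 120 N, or if a joint passes its speed limit or range.

## Working session

There is one attempt and no reset: what is moved stays moved. The work goes in short steps, Python scripts to look and compute and a tool call to move; the robot and the scene stay as the last step left them, time stands still between calls to the robot, and variables do not carry over. Pictures are saved under pics/ and viewed, on a budget of 10 in all, crops included, one or two more only if the job needs it, and the job is handed in when it is done.

Besides the shell and the picture viewer there is one more tool, called after "Request:" by a JSON object that holds its "name" and its "arguments", one argument or row to a line. play_rows: Moves the arm, as the interface text tells. Its arguments: {"type":"object","properties":{"moves":{"type":"array"}},"required":["moves"]}

```bash
mkdir -p pics; cat > h.py <<'E'
import numpy as np, cv2
from workcell import bot
from scipy.spatial.transform import Rotation as R
def snap(name):
    o=bot.get_obs(); im,d=bot.camera(name); i=bot.camera_info(name)
    if name=="wrist":
        T=np.eye(4);T[:3,:3]=R.from_quat(o["tool_rot"]).as_matrix();T[:3,3]=o["eef_pos"];T=T@i["T_tool_cam"]
    else: T=i["world_from_camera"]
    return im,d,(np.array(i["K"]),float(i["k1"]),np.array(T))
def ray(cam,uv):
    K,k1,T=cam; uv=np.asarray(uv,float).reshape(-1,1,2)
    p=cv2.undistortPoints(uv,K,np.array([k1,0,0,0,0.]))[:,0]
    return T[:3,3],np.c_[p[:,0],-p[:,1],-np.ones(len(p))]@T[:3,:3].T
def onplane(cam,uv,z):
    o,d=ray(cam,uv); return o+d*((z-o[2])/d[:,2])[:,None]
def project(cam,P):
    K,k1,T=cam; q=(np.asarray(P)-T[:3,3])@T[:3,:3]
    return cv2.projectPoints(q*[1,-1,-1],np.zeros(3),np.zeros(3),K,np.array([k1,0,0,0,0.]))[0][:,0]
def save(n,im): cv2.imwrite("pics/"+n+".png",im[...,::-1])
E
python3 - <<'E'
from h import *
for n in("top","scene"):
    im,d,c=snap(n); save(n+"0",im); np.savez(n+"0.npz",im=im,d=d,K=c[0],k1=c[1],T=c[2]); print(n,c)
print(bot.get_obs())
print(bot.camera_info("wrist"))
a=cv2.imread("pics/top0.png");
E
```

```text
top (array([[355.53030493,   0.        , 258.24946857],
       [  0.        , 355.53030493, 197.73114247],
       [  0.        ,   0.        ,   1.        ]]), -0.024724988029453634, array([[-0.03487933,  0.97549243, -0.21725092,  0.42119338],
       [-0.99939075, -0.03377278,  0.00880543,  0.04982259],
       [ 0.00125246,  0.21742568,  0.97607607,  0.94966219],
       [ 0.        ,  0.        ,  0.        ,  1.        ]]))
scene (array([[479.51901346,   0.        , 253.99992273],
       [  0.        , 479.51901346, 190.81153724],
       [  0.        ,   0.        ,   1.        ]]), 0.020522487348721787, array([[-0.3883079 , -0.57751629,  0.71811692,  1.37981609],
       [ 0.92147686, -0.23499147,  0.30928855,  0.39016179],
       [-0.00986783,  0.78182731,  0.62341694,  0.80888784],
       [ 0.        ,  0.        ,  0.        ,  1.        ]]))
{'clock': 0.1, 'joint_pos': array([-1.33101641e+00,  2.41344495e-01,  3.83625395e-03,  1.33519706e+00,
        5.19214100e-07,  1.57075899e+00]), 'joint_vel': array([ 0.00134124, -0.00153732,  0.00397164, -0.00146509,  0.00033391,
        0.
[... 285 characters left out ...]
'ft_force': array([-0.38514129,  0.40851702,  0.83045127]), 'ft_torque': array([-0.02533562, -0.06179992, -0.02430189]), 'grip_width': 0.08517777514142069}
{'K': array([[333.89026765,   0.        , 253.75172285],
       [  0.        , 333.89026765, 189.76361653],
       [  0.        ,   0.        ,   1.        ]]), 'k1': -0.09309598642665994, 'T_tool_cam': array([[-2.55925307e-04,  9.50832720e-01,  3.09704816e-01,
         7.92893163e-02],
       [ 9.99999958e-01,  2.86430506e-04, -5.30253333e-05,
         1.51962235e-03],
       [-1.39127129e-04,  3.09704789e-01, -9.50832753e-01,
        -1.42104093e-01],
       [ 0.00000000e+00,  0.00000000e+00,  0.00000000e+00,
         1.00000000e+00]])}
```

View pics/top0.png

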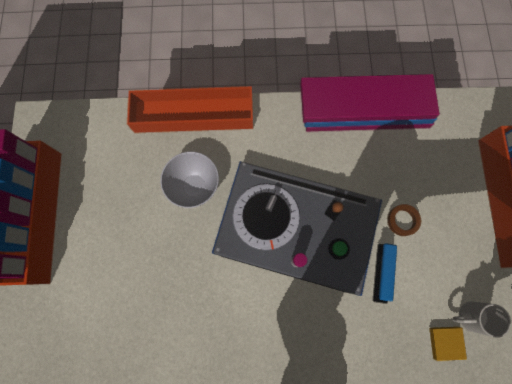

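View pics/scene0.png

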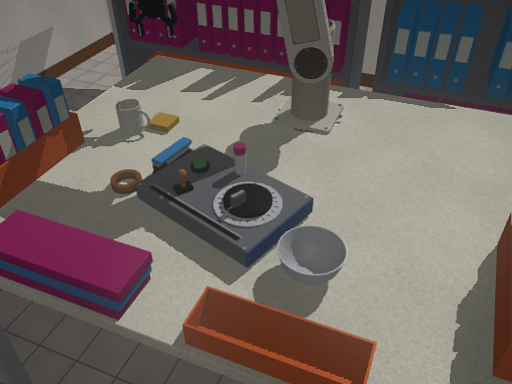

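The top view shows the dial at about (266,216), the orange line at (271,244), the fin at about (272,202), the button at (340,249), the glue at (300,260) and the stamp at (337,209). Next I'll measure these.

```bash
python3 - <<'E'
from h import *
f=np.load("top0.npz"); im=f["im"]; cam=(f["K"],float(f["k1"]),f["T"])
hsv=cv2.cvtColor(im,cv2.COLOR_RGB2HSV).astype(int); H,S,V=hsv[...,0],hsv[...,1],hsv[...,2]
def roi(m,x0,x1,y0,y1):
    z=np.zeros_like(m); z[y0:y1,x0:x1]=m[y0:y1,x0:x1]; return z
def cen(m): y,x=np.nonzero(m); return np.array([x.mean(),y.mean()]),len(x)
col=roi((S<60)&(V>100),225,305,178,256)
c=max(cv2.findContours(col.astype(np.uint8),cv2.RETR_EXTERNAL,cv2.CHAIN_APPROX_NONE)[0],key=len)
P=onplane(cam,c[:,0].astype(float),.064)[:,:2]
(cx,cy),r=cv2.minEnclosingCircle(P.astype(np.float32)); print("collar",cx,cy,r)
A=np.c_[2*P,np.ones(len(P))]; s=np.linalg.lstsq(A,(P**2).sum(1),rcond=None)[0]; print("lsq",s[:2],np.sqrt(s[2]+s[0]**2+s[1]**2))
o,n=cen(roi(((H<12)|(H>172))&(S>120)&(V>120),255,290,228,256)); op=onplane(cam,o,.064)[0]; print("orange",o,n,op,np.hypot(*(op[:2]-s[:2])))
for nm,m,z in(("button",roi((H>45)&(H<85)&(S>90),320,360,230,270),.082),("glue",roi((H>150)&(H<175)&(S>120),285,315,245,275),.142),("stampball",roi((H<18)&(S>90),325,350,195,218),.1)):
    o,n=cen(m); print(nm,o,n,onplane(cam,o,z)[0])
crop=cv2.resize(im[175:275,220:370],None,fx=5,fy=5,interpolation=cv2.INTER_CUBIC); save("crop0",crop)
E
```

```text
collar 0.5699301362037659 0.025174811482429504 0.0844239816069603
lsq [0.57133007 0.02724133] 0.07426647687395922
orange [271.46666667 244.2       ] 15 [0.49913438 0.01317832 0.064     ] 0.07355260108646211
button [339.56770833 248.10416667] 192 [ 0.48221653 -0.15101361  0.082     ]
glue [299.65359477 259.52941176] 153 [ 0.45580216 -0.04533601  0.142     ]
stampball [336.88 207.12] 100 [ 0.58024071 -0.14859305  0.1       ]
```

View pics/crop0.png

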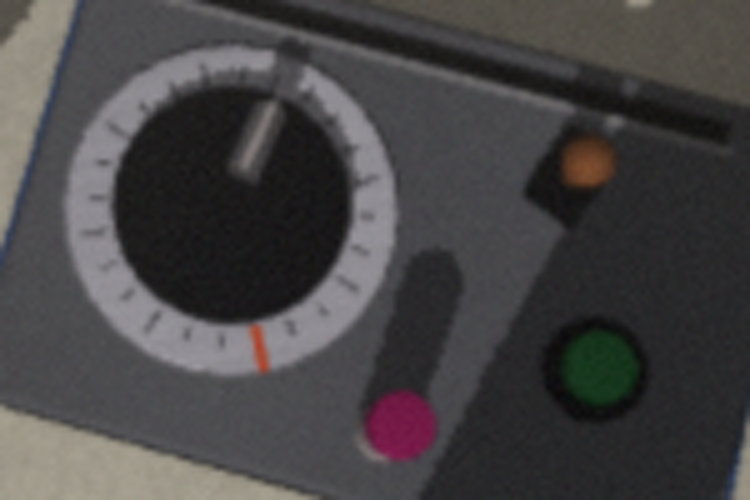

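Request:
{"name": "play_rows", "arguments": {
  "moves": [
    [-1, [0, 0, 0], [0, 0, -0.12]],
    [-1, [0, 0, 0], [0, 0, -0.12]],
    [-1, [0, 0, 0], [0, 0, -0.12]],
    [-1, [0, 0, 0], [0, 0, -0.12]],
    [-1, [0, 0, 0], [0, 0, -0.12]],
    [-1, [0, 0, 0], [0, 0, -0.12]],
    [-1, [0, 0, 0], [0, 0, -0.12]],
    [-1, [0, 0, 0], [0, 0, -0.12]],
    [-1, [0, 0, 0], [0, 0, -0.12]],
    [-1, [0, 0, 0], [0, 0, -0.12]],
    [-1, [0, 0, 0], [0, 0, -0.12]],
    [-1, [0, 0, 0], [0, 0, -0.12]]
  ]
}}

```text
clock: 1.1
eef_pos: [0.1187, -0.4853, 0.2307]
tool_rot: [0.665, 0.747, 0.0, -0.001]
ft_force: [-0.6, 0.0, -0.3]
grip_width: -0.0001
```

```bash
cat >> h.py <<'E'
C=np.array([.5699,.0252])
def st():
    o=bot.get_obs(); M=R.from_quat(o["tool_rot"]).as_matrix(); yaw=np.degrees(np.arctan2(M[1,0],M[0,0]))
    print("t",round(o["clock"],2),"p",o["eef_pos"].round(4),"yaw",yaw.round(2),"zt",M[:,2].round(3),"q",o["joint_pos"].round(3),"F",o["ft_force"].round(1),"w",round(o["grip_width"],4)); return o,M
def to(P):
    "shift in cm along tool axes to world point"
    o,M=st(); s=(np.array(P)-o["eef_pos"])@M*100; print("shift cm",s.round(2)); return s
E
python3 - <<'E'
from h import *
st()
f=np.load("top0.npz"); im=f["im"]; cam=(f["K"],float(f["k1"]),f["T"])
# fin top line ends from the crop
a=onplane(cam,[[220+244/5,175+174/5],[220+277/5,175+106/5]],.108)[:,:2]; print(a-C, [np.degrees(np.arctan2(*(p-C)[::-1])) for p in a], np.degrees(np.arctan2(*(a[1]-a[0])[::-1])))
E
```

```text
t 1.1 p [ 0.1187 -0.4853  0.2307] yaw 96.59 zt [-0.     0.001 -1.   ] q [-1.331  0.241  0.004  1.335  0.     0.125] F [-0.6  0.  -0.3] w -0.0001
[[ 0.00799992 -0.00731593]
 [ 0.0409926  -0.02471948]] [np.float64(-42.4429342216629), np.float64(-31.0909403992176)] -27.81151992779525
```

Request:
{"name": "play_rows", "arguments": {
  "moves": [
    [-1, [0, 0, 0], [0, 0, -0.12]],
    [-1, [0, 0, 0], [0, 0, -0.12]],
    [-1, [0, 0, 0], [0, 0, -0.12]],
    [-1, [0, 0, 0], [0, 0, -0.12]],
    [-1, [0, 0, 0], [0, 0, -0.12]],
    [-1, [0, 0, 0], [0, 0, -0.12]],
    [-1, [0, 0, 0], [0, 0, -0.12]],
    [-1, [0, 0, 0], [0, 0, -0.12]],
    [-1, [0, 0, 0], [0, 0, -0.12]],
    [-1, [0, 0, 0], [0, 0, -0.12]],
    [-1, [0, 0, 0], [0, 0, -0.12]],
    [-1, [0, 0, 0], [0, 0, -0.12]]
  ]
}}

```text
clock: 2.1
eef_pos: [0.1186, -0.4853, 0.2308]
tool_rot: [0.008, 1.0, 0.001, -0.0]
ft_force: [0.5, -0.6, -0.3]
grip_width: -0.0001
```

Request:
{"name": "play_rows", "arguments": {
  "moves": [
    [-1, [0, 0, 0], [0, 0, -0.12]],
    [-1, [0, 0, 0], [0, 0, -0.12]],
    [-1, [0, 0, 0], [0, 0, -0.12]],
    [-1, [0, 0, 0], [0, 0, -0.12]],
    [-1, [0, 0, 0], [0, 0, -0.12]],
    [-1, [0, 0, 0], [0, 0, -0.12]],
    [-1, [0, 0, 0], [0, 0, -0.12]],
    [-1, [0, 0, 0], [0, 0, -0.12]],
    [-1, [0, 0, 0], [0, 0, -0.12]]
  ]
}}

```text
clock: 2.85
eef_pos: [0.1187, -0.4853, 0.2308]
tool_rot: [-0.507, 0.862, 0.001, 0.0]
ft_force: [0.5, 1.1, -0.4]
grip_width: 0.0001
```

```bash
python3 - <<'E'
from h import *
th=np.radians(-29); u=np.array([np.cos(th),np.sin(th)]); n=np.array([-u[1],u[0]])
p=C+.032*u+.045*n; print(p); to([*p,.231])
E
```

```text
[0.61970426 0.04904398]
t 2.85 p [ 0.1187 -0.4853  0.2308] yaw -119.03 zt [-0.     0.001 -1.   ] q [-1.331  0.241  0.004  1.335  0.    -2.395] F [ 0.5  1.1 -0.4] w 0.0001
shift cm [-7.103e+01 -1.788e+01  3.000e-02]
```

Request:
{"name": "play_rows", "arguments": {
  "moves": [
    [-1, [-2.96, -0.745, 0], [0, 0, 0]],
    [-1, [-2.96, -0.745, 0], [0, 0, 0]],
    [-1, [-2.96, -0.745, 0], [0, 0, 0]],
    [-1, [-2.96, -0.745, 0], [0, 0, 0]],
    [-1, [-2.96, -0.745, 0], [0, 0, 0]],
    [-1, [-2.96, -0.745, 0], [0, 0, 0]],
    [-1, [-2.96, -0.745, 0], [0, 0, 0]],
    [-1, [-2.96, -0.745, 0], [0, 0, 0]],
    [-1, [-2.96, -0.745, 0], [0, 0, 0]],
    [-1, [-2.96, -0.745, 0], [0, 0, 0]],
    [-1, [-2.96, -0.745, 0], [0, 0, 0]],
    [-1, [-2.96, -0.745, 0], [0, 0, 0]]
  ]
}}

```text
clock: 3.85
eef_pos: [0.3714, -0.2185, 0.231]
tool_rot: [-0.505, 0.863, 0.0, -0.0]
ft_force: [0.4, -0.1, -0.3]
grip_width: -0.0003
```

Request:
{"name": "play_rows", "arguments": {
  "moves": [
    [-1, [-2.96, -0.745, 0], [0, 0, 0]],
    [-1, [-2.96, -0.745, 0], [0, 0, 0]],
    [-1, [-2.96, -0.745, 0], [0, 0, 0]],
    [-1, [-2.96, -0.745, 0], [0, 0, 0]],
    [-1, [-2.96, -0.745, 0], [0, 0, 0]],
    [-1, [-2.96, -0.745, 0], [0, 0, 0]],
    [-1, [-2.96, -0.745, 0], [0, 0, 0]],
    [-1, [-2.96, -0.745, 0], [0, 0, 0]],
    [-1, [-2.96, -0.745, 0], [0, 0, 0]],
    [-1, [-2.96, -0.745, 0], [0, 0, 0]],
    [-1, [-2.96, -0.745, 0], [0, 0, 0]],
    [-1, [-2.96, -0.745, 0], [0, 0, 0]]
  ]
}}

```text
clock: 4.85
eef_pos: [0.6235, 0.047, 0.2306]
tool_rot: [-0.505, 0.863, 0.0, -0.001]
ft_force: [0.0, -0.3, 0.0]
grip_width: 0.0
```

```bash
python3 - <<'E'
from h import *
to([.6197,.0490,.231])
im,d,c=snap("wrist"); np.savez("w1.npz",im=im,d=d,K=c[0],k1=c[1],T=c[2]); save("w1",im)
print(project(c,[[*C,.078],[.499,.0132,.064]]))
E
```

```text
t 4.85 p [0.6235 0.047  0.2306] yaw -119.36 zt [-0.001 -0.    -1.   ] q [ 0.075  0.499  0.381  1.454 -0.    -0.983] F [ 0.  -0.3  0. ] w 0.0
shift cm [ 0.01  0.43 -0.04]
[[295.75808431 124.19534505]
 [357.96981757  71.91519727]]
```

View pics/w1.png

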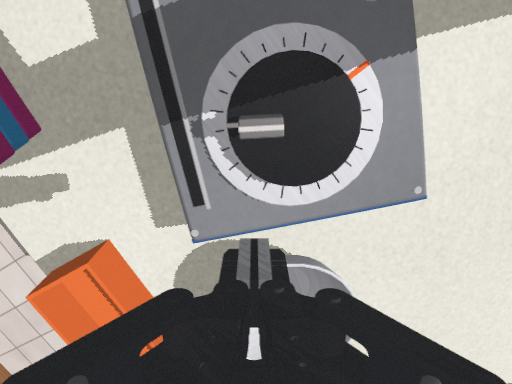

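The wrist view shows the fin at (262,127) with its white line reaching the rim at (229,125), the orange line at (360,69) and the disc centred near (294,124). The bowl is below the fingers, so the descent needs a clearance check.

```bash
cat >> h.py <<'E'
def dial(im,cam,C0):
    """axis from the black disc's rim, orange direction from its mask, both near C0"""
    hsv=cv2.cvtColor(im,cv2.COLOR_RGB2HSV).astype(int); H,S,V=hsv[...,0],hsv[...,1],hsv[...,2]
    yy,xx=np.mgrid[:im.shape[0],:im.shape[1]]; uv=np.c_[xx.ravel(),yy.ravel()]
    w=onplane(cam,uv,.078)[:,:2].reshape(*im.shape[:2],2); r=np.hypot(*(w-C0).transpose(2,0,1))
    # rim: strongest dark->bright step along rays from the centre
    g=V.astype(np.float32); P=[]
    for a in np.radians(np.arange(0,360,3)):
        rr=np.arange(.052,.070,.0005); q=project(cam,np.c_[C0[0]+rr*np.cos(a),C0[1]+rr*np.sin(a),0*rr+.078]).astype(np.float32)
        v=cv2.remap(g,q[:,0].copy(),q[:,1].copy(),cv2.INTER_LINEAR).ravel(); k=np.argmax(np.diff(v)); 
        if v[k+1:k+4].max()-v[max(k-2,0)]>30 and v[0]<60: P.append(C0+(rr[k]+.00025)*np.array([np.cos(a),np.sin(a)]))
    P=np.array(P); c=np.array(C0)
    for _ in range(4):
        s=np.linalg.lstsq(np.c_[2*P,np.ones(len(P))],(P**2).sum(1),rcond=None)[0]; c=s[:2]; rad=np.sqrt(s[2]+c@c)
        e=np.abs(np.hypot(*(P-c).T)-rad); P=P[e<max(.001,2*np.median(e))]
    w6=onplane(cam,uv,.064)[:,:2].reshape(*im.shape[:2],2); r6=np.hypot(*(w6-c).transpose(2,0,1))
    m=((H<14)|(H>174))&(S>130)&(V>90)&(r6<.09)&(r6>.055); o=w6[m].mean(0)
    print("axis",c.round(4),"rad",rad.round(4),len(P),"orange",m.sum(),o.round(4),np.hypot(*(o-c)).round(4))
    return c,o,w,V,S
def ang(v): return np.degrees(np.arctan2(v[1],v[0]))
E
python3 - <<'E'
from h import *
f=np.load("w1.npz"); im=f["im"]; cam=(f["K"],float(f["k1"]),f["T"])
c,o,w,V,S=dial(im,cam,C); print("target ang",ang(o-c))
p=onplane(cam,[[237,125.5],[284,127.3]],.108)[:,:2]; print("fin top",p,[ang(q-c) for q in p],np.hypot(*(p-c).T))
p=onplane(cam,[[229,125]],.078)[:,:2]; print("line rim",ang(p[0]-c),np.hypot(*(p[0]-c)))
D=f["d"]; K,k1,T=cam
def z(u,v):
    o_,d_=ray(cam,[[u,v]]); n=d_[0]; return (o_+n*D[v,u]/1.0)[2]
print("z disc, fin, bowl", z(320,130),z(262,127),z(310,270)); 
g=np.load("top0.npz"); cg=(g["K"],float(g["k1"]),g["T"]); print("bowl",onplane(cg,[[190,180]],.075))
E
```

```text
axis [0.5701 0.0222] rad 0.0591 100 orange 127 [0.4976 0.0112] 0.0733
target ang -171.40710446894997
fin top [[ 0.61228169 -0.00153794]
 [ 0.58067037  0.01784909]] [np.float64(-29.34220591965766), np.float64(-22.26014325148696)] [0.04840118 0.01143242]
line rim -26.058629038321865 0.05697484941409487
z disc, fin, bowl 0.07619218580433623 0.1075673461836667 0.01339405595846449
bowl [[0.66820162 0.21429267 0.075     ]]
```

Request:
{"name": "play_rows", "arguments": {
  "moves": [
    [-1, [0, 0, 2.8], [0, 0, 0]],
    [-1, [0, 0, 2.8], [0, 0, 0]],
    [-1, [0, 0, 2.8], [0, 0, 0]],
    [-1, [0, 0, 2.8], [0, 0, 0]],
    [-1, [0, 0, 2.4], [0, 0, 0]],
    [-1, [0, 0, 0.4], [0, 0, 0]],
    [-1, [0, 0, 0], [0, 0, 0]],
    [-1, [0.8, 0, 0], [0, 0, 0]],
    [-1, [0.8, 0, 0], [0, 0, 0]],
    [-1, [0.8, 0, 0], [0, 0, 0]],
    [-1, [0, 0, 0], [0, 0, 0]]
  ]
}}

```text
clock: 5.82
eef_pos: [0.6115, 0.023, 0.0933]
tool_rot: [-0.504, 0.864, -0.001, 0.001]
ft_force: [-0.5, 0.7, 0.4]
grip_width: -0.0
```

```bash
python3 - <<'E'
from h import *
st()
im,d,c=snap("wrist"); np.savez("w2.npz",im=im,d=d,K=c[0],k1=c[1],T=c[2]); save("w2",im)
E
```

```text
t 5.82 p [0.6115 0.023  0.0933] yaw -119.48 zt [ 0.003 -0.    -1.   ] q [ 3.800e-02  5.450e-01  9.100e-02  1.114e+00 -1.000e-03 -1.018e+00] F [-0.5  0.7  0.4] w -0.0
```

View pics/w2.png

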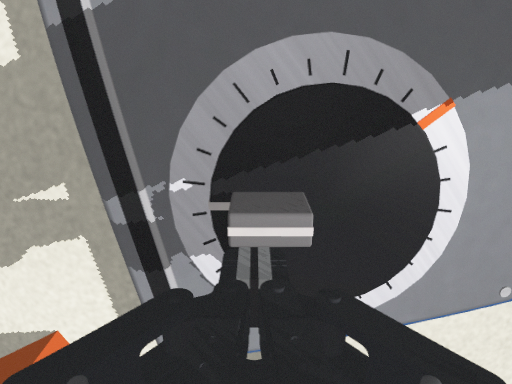

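Request:
{"name": "play_rows", "arguments": {
  "moves": [
    [-1, [0.0, 0, 0.4], [0, 0, 0]],
    [-1, [0.37, -0.19, 0], [0, 0, 0.1]],
    [-1, [0.37, -0.19, 0], [0, 0, 0.1]],
    [-1, [0.37, -0.19, 0], [0, 0, 0.1]],
    [-1, [0.37, -0.19, 0], [0, 0, 0.1]],
    [-1, [0.37, -0.19, 0], [0, 0, 0.1]],
    [-1, [0.37, -0.19, 0], [0, 0, 0.1]],
    [-1, [0.37, -0.19, 0], [0, 0, 0.1]],
    [-1, [0.37, -0.19, 0], [0, 0, 0.1]],
    [-1, [0.37, -0.19, 0], [0, 0, 0.1]],
    [-1, [0.37, -0.19, 0], [0, 0, 0.1]],
    [-1, [0.37, -0.19, 0], [0, 0, 0.1]]
  ]
}}

```text
clock: 6.87
eef_pos: [0.5899, -0.0124, 0.0875]
tool_rot: [0.023, 1.0, 0.0, 0.001]
ft_force: [1.9, 0.2, -1.3]
grip_width: 0.0
```

```bash
python3 - <<'E'
from h import *
o,M=st(); print("axis in tool cm",(np.array([.5701,.023,.078])-o["eef_pos"])@M*100)
im,d,c=snap("wrist"); np.savez("w3.npz",im=im,d=d,K=c[0],k1=c[1],T=c[2]); save("w3",im)
E
```

```text
t 6.87 p [ 0.5899 -0.0124  0.0875] yaw 177.34 zt [ 0.002  0.    -1.   ] q [-0.021  0.51   0.015  1.074  0.     0.025] F [ 1.9  0.2 -1.3] w 0.0
axis in tool cm [2.14488886 3.44766477 0.94297001]
```

View pics/w3.png

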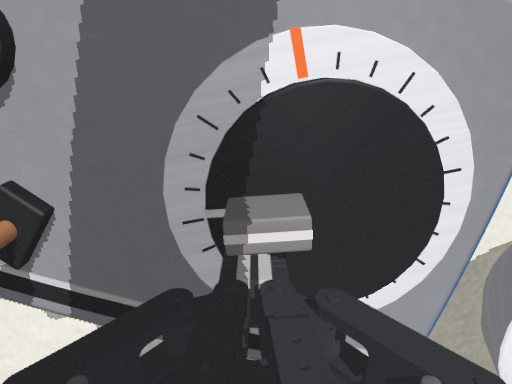

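Request:
{"name": "play_rows", "arguments": {
  "moves": [
    [-1, [0.36, -0.2, 0], [0, 0, 0.1]],
    [-1, [0.36, -0.2, 0], [0, 0, 0.1]],
    [-1, [0.36, -0.2, 0], [0, 0, 0.1]],
    [-1, [0.36, -0.2, 0], [0, 0, 0.1]],
    [-1, [0.36, -0.2, 0], [0, 0, 0.1]],
    [-1, [0.36, -0.2, 0], [0, 0, 0.1]],
    [-1, [0.36, -0.2, 0], [0, 0, 0.1]],
    [-1, [0.36, -0.2, 0], [0, 0, 0.1]],
    [-1, [0.36, -0.2, 0], [0, 0, 0.1]],
    [-1, [0.36, -0.2, 0], [0, 0, 0.1]],
    [-1, [0.36, -0.2, 0], [0, 0, 0.1]],
    [-1, [0, 0, 0], [0, 0, 0]]
  ]
}}

```text
clock: 7.92
eef_pos: [0.5458, -0.0107, 0.0875]
tool_rot: [0.54, 0.842, 0.0, 0.0]
ft_force: [0.0, -0.5, 0.4]
grip_width: 0.0
```

```bash
cat >> h.py <<'E'
def white(im,cam,c,V,S):
    """direction of the bright line along the fin's top, plane z=.108"""
    yy,xx=np.mgrid[:im.shape[0],:im.shape[1]]; w=onplane(cam,np.c_[xx.ravel(),yy.ravel()],.108)[:,:2].reshape(*im.shape[:2],2)
    r=np.hypot(*(w-c).transpose(2,0,1)); m=((r<.047)&(r>.008)&(V>150)&(S<60)).astype(np.uint8)
    n,l,s,_=cv2.connectedComponentsWithStats(m); k=1+np.argmax(s[1:,4]); P=w[l==k].astype(np.float32)
    vx,vy,x0,y0=cv2.fitLine(P,cv2.DIST_HUBER,0,1e-4,1e-4).ravel(); d=np.array([vx,vy]); x=np.array([x0,y0]); d*=np.sign(d@(x-c))
    print("white px",len(P),"dir",ang(d).round(2),"mid ang",ang(x-c).round(2),"r",np.hypot(*(x-c)).round(4),"offset of line from axis mm",(1000*((x-c)@[-d[1],d[0]])).round(2))
def look(name):
    o,M=st(); im,d,cam=snap("wrist"); np.savez(name+".npz",im=im,d=d,K=cam[0],k1=cam[1],T=cam[2]); save(name,im)
    c,o2,w,V,S=dial(im,cam,C); print("target",ang(o2-c).round(2)); white(im,cam,c,V,S)
    print("axis in tool cm",((np.array([*c,.078])-o["eef_pos"])@M*100).round(2)); return im,cam
E
python3 - <<'E'
from h import *
look("w4")
E
```

```text
t 7.92 p [ 0.5458 -0.0107  0.0875] yaw 114.62 zt [ 0. -0. -1.] q [-0.02   0.433 -0.112  1.025 -0.     1.121] F [ 0.  -0.5  0.4] w 0.0
axis [0.5693 0.0229] rad 0.0592 75 orange 405 [0.4981 0.0113] 0.0721
target -170.75
white px 2052 dir 96.73 mid ang 12.03 r 0.039 offset of line from axis mm -38.88
axis in tool cm [2.08 3.54 0.95]
```

View pics/w4.png

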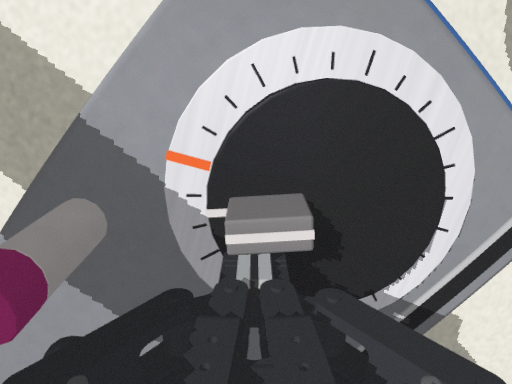

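```bash
python3 - <<'E'
s=open('h.py').read()
s=s.replace("def white(im,cam,c,V,S):","def white(im,cam,c,V,S,g):").replace("&(V>150)&(S<60)).astype","&(V>150)&(S<60)&(((w-c)@[np.cos(g),np.sin(g)])>.6*r)).astype")
s=s.replace("white(im,cam,c,V,S);","") .replace("white(im,cam,c,V,S)","white(im,cam,c,V,S,np.arctan2(M[1,0],M[0,0])+np.pi/2)")
open('h.py','w').write(s)
E
cat >> h.py <<'E'
def again(n,yaw):
    f=np.load(n+".npz"); im=f["im"]; cam=(f["K"],float(f["k1"]),f["T"]); c,o,w,V,S=dial(im,cam,C); print(ang(o-c)); white(im,cam,c,V,S,np.radians(yaw+90)); return im,cam,c
E
python3 - <<'E'
from h import *
im,cam,c=again("w4",114.6)
p=onplane(cam,[[208.5,212.5],[226,213]],.078)[:,:2]; print("rim line",[(ang(q-c),np.hypot(*(q-c))) for q in p])
p=onplane(cam,[[227,241],[313,235]],.108)[:,:2]; print("top line",[(ang(q-c),np.hypot(*(q-c))) for q in p])
E
```

```text
axis [0.5693 0.0229] rad 0.0592 75 orange 405 [0.4981 0.0113] 0.0721
-170.75258255808666
white px 883 dir -151.84 mid ang -150.9 r 0.0293 offset of line from axis mm 0.48
rim line [(np.float64(-151.53707641652304), np.float64(0.058156489013958)), (np.float64(-150.5812350104266), np.float64(0.049628904041348704))]
top line [(np.float64(-150.2414064294422), np.float64(0.04689815832239617)), (np.float64(-147.88393316235516), np.float64(0.012142020298200305))]
```

Request:
{"name": "play_rows", "arguments": {
  "moves": [
    [-1, [0.33, -0.17, 0], [0, 0, 0.09]],
    [-1, [0.33, -0.17, 0], [0, 0, 0.09]],
    [-1, [0.25, -0.13, 0], [0, 0, 0.07]],
    [-1, [0.11, -0.06, 0], [0, 0, 0.03]],
    [-1, [0, 0, 0], [0, 0, 0]],
    [-1, [0, 0, 0], [0, 0, 0]]
  ]
}}

```text
clock: 8.47
eef_pos: [0.5376, -0.0032, 0.0873]
tool_rot: [0.651, 0.759, -0.0, -0.0]
ft_force: [0.5, -1.8, 0.5]
grip_width: -0.0001
```

```bash
python3 - <<'E'
from h import *
look("w5")
E
```

```text
t 8.47 p [ 0.5376 -0.0032  0.0873] yaw 98.72 zt [-0. -0. -1.] q [-0.006  0.419 -0.135  1.017 -0.     1.413] F [ 0.5 -1.8  0.5] w -0.0001
axis [0.5694 0.0232] rad 0.0591 67 orange 390 [0.4985 0.0115] 0.0718
target -170.67
white px 864 dir -167.01 mid ang -165.74 r 0.0292 offset of line from axis mm 0.65
axis in tool cm [2.13 3.54 0.93]
```

Request:
{"name": "play_rows", "arguments": {
  "moves": [
    [-1, [0.11, -0.06, 0], [0, 0, 0.03]],
    [-1, [0.09, -0.05, 0], [0, 0, 0.025]],
    [-1, [0, 0, 0], [0, 0, 0]],
    [-1, [0, 0, 0], [0, 0, 0]]
  ]
}}

```text
clock: 8.85
eef_pos: [0.5362, -0.0015, 0.0873]
tool_rot: [0.672, 0.74, -0.0, 0.0]
ft_force: [-1.1, -1.4, 1.2]
grip_width: -0.0001
```

```bash
python3 - <<'E'
from h import *
im,cam=look("w6")
save("w6c",cv2.resize(im[110:280,130:330],None,fx=3.5,fy=3.5,interpolation=cv2.INTER_CUBIC))
E
```

```text
t 8.85 p [ 0.5362 -0.0015  0.0873] yaw 95.49 zt [-0. -0. -1.] q [-0.003  0.416 -0.139  1.015 -0.     1.472] F [-1.1 -1.4  1.2] w -0.0001
axis [0.5693 0.0231] rad 0.0591 75 orange 364 [0.498  0.0113] 0.0723
target -170.61
white px 861 dir -170.07 mid ang -168.95 r 0.0294 offset of line from axis mm 0.57
axis in tool cm [2.13 3.53 0.93]
```

View pics/w6c.png

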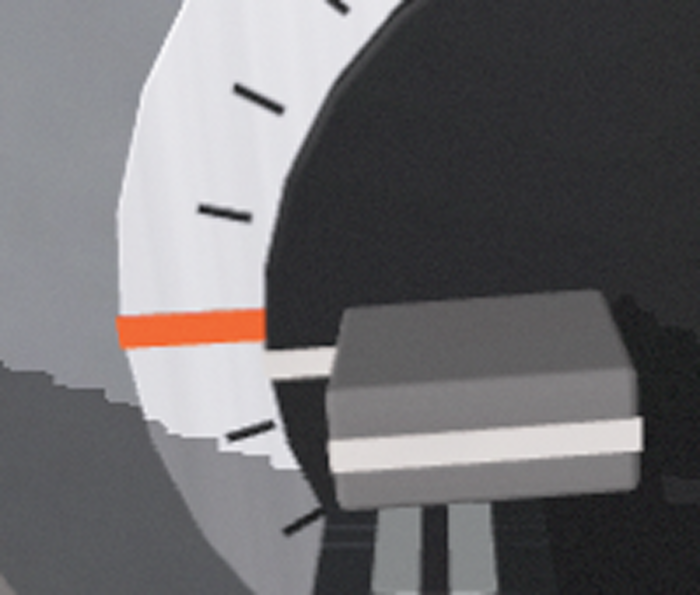

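The fin and its white line sit just below the orange line: rim end at crop (267,365), orange inner end at (265,325). The two are at different heights, so I'll correct for parallax and cross-check with a view from directly above after backing off.

```bash
python3 - <<'E'
from h import *
im,cam,c=again("w6",95.5)
px=lambda a:(np.array(a,float)+.5)/3.5-.5+[130,110]
for nm,a,z in(("rimwhite",[[270,365],[334,361]],.078),("orange",[[265,325],[118,332]],.064),("fintop",[[332,456],[641,435]],.108)):
    p=onplane(cam,px(a),z)[:,:2]; print(nm,[(ang(q-c).round(2),np.hypot(*(q-c)).round(4)) for q in p], "dir",ang(p[0]-p[1]).round(2))
E
```

```text
axis [0.5693 0.0231] rad 0.0591 75 orange 364 [0.498  0.0113] 0.0723
-170.61012990419025
white px 861 dir -170.07 mid ang -168.95 r 0.0294 offset of line from axis mm 0.57
rimwhite [(np.float64(-169.47), np.float64(0.0585)), (np.float64(-169.26), np.float64(0.0495))] dir -170.6
orange [(np.float64(-170.42), np.float64(0.061)), (np.float64(-170.73), np.float64(0.0836))] dir 8.44
fintop [(np.float64(-169.42), np.float64(0.0473)), (np.float64(-166.75), np.float64(0.0117))] dir -170.3
```

Request:
{"name": "play_rows", "arguments": {
  "moves": [
    [-1, [0.04, -0.02, 0], [0, 0, 0.01]],
    [-1, [0, 0, 0], [0, 0, 0]],
    [-1, [-1.0, 0, 0], [0, 0, 0]],
    [-1, [-1.0, 0, 0], [0, 0, 0]],
    [-1, [0, 0, -2.5], [0, 0, 0]],
    [-1, [0, 0, -2.5], [0, 0, 0]],
    [-1, [0, 0, -2.5], [0, 0, 0]],
    [-1, [0, 0, -2.5], [0, 0, 0]],
    [-1, [-2.0, 0, 0], [0, 0, 0]],
    [-1, [-2.0, 0, 0], [0, 0, 0]],
    [-1, [0, 0, 0], [0, 0, 0]],
    [-1, [0, 0, 0], [0, 0, 0]]
  ]
}}

```text
clock: 9.9
eef_pos: [0.541, -0.062, 0.1873]
tool_rot: [0.678, 0.735, 0.0, -0.0]
ft_force: [-0.9, 0.9, -0.1]
grip_width: 0.0
```

```bash
python3 - <<'E'
from h import *
im,cam=look("w7"); print("cam at",cam[2][:3,3])
to([.4822,-.151,.188])
f=im; hsv=cv2.cvtColor(im,cv2.COLOR_RGB2HSV); m=cv2.inRange(hsv,(45,90,30),(85,255,255)); y,x=np.nonzero(m); print("green px",len(x),len(x) and onplane(cam,[[x.mean(),y.mean()]],.082))
c=project(cam,[[*(C+[-.04,-.008]),.07]])[0].astype(int); print(c)
x0=max(c[0]-100,0);y0=max(c[1]-75,0); print(x0,y0)
save("w7c",cv2.resize(im[y0:y0+150,x0:x0+200],None,fx=4,fy=4,interpolation=cv2.INTER_CUBIC))
E
```

```text
t 9.9 p [ 0.541  -0.062   0.1873] yaw 94.68 zt [ 0.     0.001 -1.   ] q [-1.140e-01  3.500e-01  4.000e-02  1.261e+00  1.000e-03  1.375e+00] F [-0.9  0.9 -0.1] w 0.0
axis [0.5696 0.0225] rad 0.0591 81 orange 173 [0.4977 0.0112] 0.0728
target -171.07
white px 434 dir -170.76 mid ang -170.7 r 0.0295 offset of line from axis mm 0.03
axis in tool cm [ 8.19  3.54 10.93]
cam at [0.5346936  0.01557277 0.32941806]
t 9.95 p [ 0.5408 -0.0613  0.187 ] yaw 94.73 zt [-0.     0.001 -1.   ] q [-1.130e-01  3.510e-01  4.000e-02  1.261e+00  1.000e-03  1.375e+00] F [-0.3 -0.4 -0. ] w 0.0
shift cm [-8.45 -6.58 -0.1 ]
green px 1143 [[ 0.48308599 -0.14692881  0.082     ]]
[247  79]
147 4
```

View pics/w7c.png

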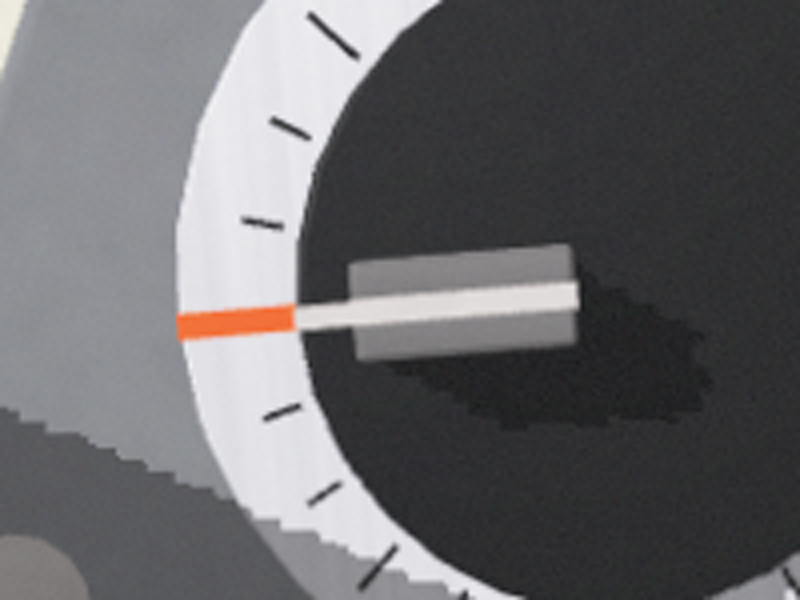

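The view from above shows the white line meeting the orange line at crop (297,318), measured -170.8° against -171.1°, so the dial is set. Next is the button at about (0.483, -0.1485).

Request:
{"name": "play_rows", "arguments": {
  "moves": [
    [-1, [-2.05, -1.62, 0], [0, 0, 0]],
    [-1, [-2.05, -1.62, 0], [0, 0, 0]],
    [-1, [-2.05, -1.63, 0], [0, 0, 0]],
    [-1, [-2.05, -1.63, 0], [0, 0, 0]],
    [-1, [0, 0, 2.5], [0, 0, 0]],
    [-1, [0, 0, 2.5], [0, 0, 0]],
    [-1, [0, 0, 2.5], [0, 0, 0]],
    [-1, [0, 0, 1.5], [0, 0, 0]],
    [-1, [0, 0, 0], [0, 0, 0]],
    [-1, [0, 0, 0], [0, 0, 0]]
  ]
}}

```text
clock: 10.78
eef_pos: [0.4823, -0.1471, 0.0965]
tool_rot: [0.676, 0.736, -0.0, -0.001]
ft_force: [-0.4, -0.3, 1.8]
grip_width: 0.0004
```

```bash
python3 - <<'E'
from h import *
to([.4827,-.1485,.0755])
im,d,cam=snap("wrist"); hsv=cv2.cvtColor(im,cv2.COLOR_RGB2HSV); m=cv2.inRange(hsv,(45,90,20),(85,255,255)); y,x=np.nonzero(m); k=np.array([[x.min(),y[x==x.min()].mean()],[x.max(),y[x==x.max()].mean()],[x[y==y.min()].mean(),y.min()]])
print(len(x),onplane(cam,k,.082))
E
```

```text
t 10.78 p [ 0.4823 -0.1471  0.0965] yaw 94.86 zt [-0.003  0.001 -1.   ] q [-0.296  0.352 -0.211  1.01   0.     1.19 ] F [-0.4 -0.3  1.8] w 0.0004
shift cm [-0.14  0.03  2.1 ]
1747 [[ 0.46455051 -0.15304267  0.082     ]
 [ 0.49899449 -0.14977954  0.082     ]
 [ 0.4789279  -0.13225261  0.082     ]]
```

Request:
{"name": "play_rows", "arguments": {
  "moves": [
    [-1, [-0.2, 0, 0.6], [0, 0, 0]],
    [-1, [0, 0, 0.6], [0, 0, 0]],
    [-1, [0, 0, 0.4], [0, 0, 0]],
    [-1, [0, 0, 0.4], [0, 0, 0]],
    [-1, [0, 0, 0.2], [0, 0, 0]],
    [-1, [0, 0, 0], [0, 0, 0]],
    [-1, [0, 0, 0], [0, 0, 0]]
  ]
}}

```text
clock: 11.42
eef_pos: [0.4839, -0.15, 0.0761]
tool_rot: [0.677, 0.736, 0.0, 0.001]
ft_force: [-0.0, 0.7, 4.9]
grip_width: -0.0001
```

Request:
{"name": "play_rows", "arguments": {
  "moves": [
    [-1, [0, 0, 0.2], [0, 0, 0]],
    [-1, [0, 0, 0], [0, 0, 0]],
    [-1, [0, 0, 0], [0, 0, 0]]
  ]
}}

```text
clock: 11.67
eef_pos: [0.484, -0.1501, 0.0759]
tool_rot: [0.677, 0.736, 0.001, 0.001]
ft_force: [-4.7, 1.3, 16.8]
grip_width: 0.0001
```

The height stopped at 75.9 mm while the force jumped to 17 N, so the button is on its stop. Now I'll lift off.

Request:
{"name": "play_rows", "arguments": {
  "moves": [
    [-1, [0, 0, -0.5], [0, 0, 0]],
    [-1, [0, 0, -1.5], [0, 0, 0]],
    [-1, [0, 0, -2.5], [0, 0, 0]],
    [-1, [0, 0, -2.5], [0, 0, 0]],
    [-1, [0, 0, -2.5], [0, 0, 0]],
    [-1, [0, 0, -2.0], [0, 0, 0]],
    [-1, [2.0, 1.5, 0], [0, 0, 0]],
    [-1, [2.0, 1.5, 0], [0, 0, 0]],
    [-1, [2.0, 1.5, 0], [0, 0, 0]],
    [-1, [2.0, 1.5, 0], [0, 0, 0]],
    [-1, [0, 0, 0], [0, 0, 0]],
    [-1, [0, 0, 0], [0, 0, 0]]
  ]
}}

```text
clock: 12.67
eef_pos: [0.5365, -0.0641, 0.1878]
tool_rot: [0.676, 0.737, -0.0, -0.0]
ft_force: [0.1, -0.1, -1.1]
grip_width: -0.0002
```

```bash
python3 - <<'E'
from h import *
im,cam=look("w8")
f=np.load("top0.npz"); cg=(f["K"],float(f["k1"]),f["T"])
t,_,_=snap("top")
for nm,im2,c2 in(("before",f["im"],cg),("after",t,cg)):
    hsv=cv2.cvtColor(im2,cv2.COLOR_RGB2HSV)
    for k,lo,hi,(x0,x1,y0,y1),z in(("glue",(150,120,40),(175,255,255),(280,320,240,280),.142),("stamp",(3,90,40),(18,255,255),(325,350,195,218),.1),("tape",(3,80,40),(20,255,255),(380,430,195,240),.024),("stapler",(100,120,60),(115,255,255),(370,405,240,305),.05)):
        m=cv2.inRange(hsv,lo,hi)[y0:y1,x0:x1]; y,x=np.nonzero(m); print(nm,k,len(x),onplane(c2,[[x.mean()+x0,y.mean()+y0]],z)[0].round(4) if len(x) else None)
save("end",np.hstack([cv2.resize(im,(400,300)),cv2.resize(t,(400,300))]))
E
```

```text
t 12.67 p [ 0.5365 -0.0641  0.1878] yaw 94.95 zt [-0.001 -0.    -1.   ] q [-0.119  0.343  0.03   1.259 -0.     1.366] F [ 0.1 -0.1 -1.1] w -0.0002
axis [0.5697 0.0225] rad 0.0591 76 orange 174 [0.4979 0.0112] 0.0726
target -171.1
white px 433 dir -170.78 mid ang -170.75 r 0.0296 offset of line from axis mm 0.01
axis in tool cm [ 8.35  4.06 10.97]
before glue 154 [ 0.4559 -0.0454  0.142 ]
before stamp 100 [ 0.5802 -0.1487  0.1   ]
before tape 576 [ 0.5543 -0.3419  0.024 ]
before stapler 770 [ 0.4204 -0.2732  0.05  ]
after glue 150 [ 0.4555 -0.0454  0.142 ]
after stamp 0 None
after tape 0 None
after stapler 0 None
```

View pics/end.png

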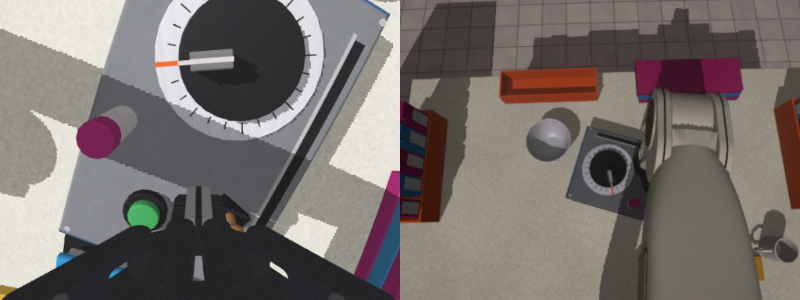

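The dial is on the line, the button is up and the glue is standing. The arm hides the stamp, tape and stapler from the top camera, but it never came near them. I'm handing the job in.

```bash
python3 -c "
from h import *
st(); print(bot.job_done())"
```

```text
t 12.77 p [ 0.5357 -0.0654  0.1879] yaw 94.81 zt [-0.001 -0.    -1.   ] q [-0.121  0.342  0.029  1.26  -0.     1.366] F [-1.   0.1 -0. ] w -0.0001
the job is handed in; nothing more can be done
None
```

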